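Open the flip-lid till by its concealed release

TASK

The till's lid is held shut by an unmarked release button let flush into its flat front panel: feel along the panel with the fingertips until you find it, and press it right in so that the lid springs up. Then push the sprung lid back past upright until it rests fully open on its stop, and take the hand away. Leave everything else on the counter, and the paper roll on the till, where it stands.

Things in the scene. Friction and masses are not known exactly. Their poses are not given: they have to be found in the camera images.
- till: Cash till: grey steel box 460 mm wide (its y), 200 mm deep (its x), 100 mm high, screwed down. Origin: centre of its underside; x points from its front to the hinged back (away from the robot), y left, z up. Top, from front to back: flat metal front panel, then a metal lid 115 mm deep, 436 mm wide, hinged at the back. Tray walls under the lid reach 58 mm above the counter.
- panel (a point): Middle of the front panel's face, 98 mm above the counter; axes as the till's. The flat rigid panel is 66 mm deep (x) and shows 200 mm of its length (y) between two darker end plates 2 mm higher. Let into it is the release button, its middle on the centre line (x = 0), anywhere between y = -0.064 and 0.064: where is not told and has to be felt (its thin outline shows from above).
- release (a joint): Travel of the release button in m: 0 at rest, 0.006 fully in. It is a plain rectangle of the panel's metal, 46 (x) by 54 mm (y), in an opening 1 mm larger all round; at rest its face lies 2 mm below the panel's. It starts to give at about 1 N, takes about 5 N to go fully in and springs back. The lid's catch lets go at about 0.0035.
- lid (a joint): Lid angle in rad: 0 shut and latched; about 1.1 where its springs leave it once the catch lets go (rises in about a second); 1.57 upright; 1.85 fully back on its stop. The hinge is damped. Past about 1.65 the lid sinks to the stop by its own weight; short of that it falls back to 1.1. It weighs 0.3 to 0.5 kg.
- hinge (a point): Middle of the lid's hinge axis (which runs along the till's y), 98 mm above the counter, 85 mm behind the till's origin; axes as the till's.
- lid_edge (a point): Middle of the lower rim of the lid's turned-down front lip, 115 mm from the hinge axis and 16 mm below the lid's upper face; moves with the lid. When the lid stands up, the lip points to the front: it is what a hand coming from the front meets first.
- receipt_roll: Roll of receipt paper standing loose on the till's left end plate, 57 mm in diameter and 57 mm high; origin at the centre of its underside. To be left alone.
- notebook: Black notebook, 134 x 214 x 17 mm, lying on the counter; origin at the centre of its underside. To be left alone.
- pen: Orange pen, 120 mm long, 11 mm thick, lying on the counter; origin at its middle on the counter. To be left alone.
- coaster: White paperboard coaster, 96 mm in diameter, 5 mm thick; origin at the centre of its underside. To be left alone.
- bottle: Brown swing-top bottle, 74 mm in diameter, 230 mm high; origin at the centre of its underside. To be left alone.
- cup: Takeaway cup with a black lid and card sleeve, 85 mm in diameter, 112 mm high; origin at the centre of its underside. To be left alone.
- press_pot: Steel coffee press, 100 mm in diameter, 213 mm high, with a handle on its +y side; origin at the centre of its underside. To be left alone.
- coffee_bag: Brown coffee bag, 65 x 85 mm, 160 mm high; origin at the centre of its underside. To be left alone.

How it is judged:
On the way, in this order (a step that is already met when the one before it is completed fails the run):
1. the release button has been pressed in far enough to free the catch (value of joint release above 0.003 m), for 0.03 s.
2. the lid has been pushed back past upright (value of joint lid above 1.65 rad), for 0.1 s.
At the end, for the whole second after the job is handed in: The lid rests fully open (beyond 1.75 rad of its 1.85, still), the release button has sprung back (within 1.5 mm), and every loose thing is within 30 mm of where it stood (value of joint lid above 1.75 rad and velocity of joint lid below 0.1 rad/s and value of joint release below 0.0015 m and distance of each of receipt_roll, notebook, pen, coaster, bottle, cup, press_pot, coffee_bag from where it was at the start of the episode below 0.03 m); the robot touches nothing.
It fails at once if a loose thing on the counter or the till was picked up, carried off or knocked away (moved by more than 30 mm) (not (distance of each of receipt_roll, notebook, pen, coaster, bottle, cup, press_pot, coffee_bag from where it was at the start of the episode below 0.03 m)).
It also fails if it takes over 53 s, if anything falls off the work surface, if the arm or the gripper's body presses on something with over 40 N, if the wrist force passes 120 N, or if a joint passes its speed limit or range.

ROBOT

A 7-joint arm with a two-finger parallel gripper is mounted at the origin on the work surface. World frame = base frame: x ahead of the robot, y to its left, z up, the work surface at z = 0. Lengths are in m, angles in rad, forces in N, time in s.
With the tool pointing down it reaches from about 0.4 to 0.85 m from the base axis. Payload 10.4 kg.
Tool frame: the origin (TCP) lies on the centre line of the jaws, within the pads' length; the fingertips stand 14 mm ahead of it and the grasp point (between the pads) lies 5 mm behind it; x points along the fingers, y is the direction in which the jaws open and shut, and the axes are right-handed (so a half turn about x gives the same grasp; the last joint's range is limited). The gripper opens to 85 mm and grips with 20 to 120 N. Pads are 22 mm wide; open, the fingers measure 114 mm over their backs; the gripper's body (76 mm by 85 mm) begins 54 mm behind the grasp point. The pads swing forward as they close: fully open they stand 13 mm farther back than shut.
Start: joints at [-1.141, 0.332, -0.065, 1.46, 0.022, 1.35, -0.088], TCP at [0.273, 0.562, 0.245] pointing down, gripper open.
Joint ranges: [-2.6, 2.6], [-0.5, 2.12], [-1.47, 1.34], [0.16, 2.42], [-1.27, 4.41], [0.06, 2.06], [-2.6, 2.6]. Speed limits (rad/s): [2.22, 2.22, 2.79, 2.79, 3.14, 3.14, 3.14].

INTERFACE

Orientations are given as a 3x3 rotation matrix whose columns are the frame's x, y, z axes.
In Python, from workcell import sense, snapshot, calibration, job_done gives the robot as it stands.
- The arm moves only by the tool move_arm, never from a script. Its argument "targets" is a list of rows, each a list of 4 numbers: the shift along the tool's x, y, z in mm, then the turn about the tool's x in rad. A call has 1 to 12 rows; each row is the pose to reach, as a shift and turn from the pose commanded when the call began, along the tool's axes at that moment; what a row does not reach only later rows make up. A row lasts 1/8 s, in which the tool goes at most 62.5 mm and 10.7 degrees, less where a joint would pass 70% of its speed; a pose out of reach is approached as far as the arm can. A call with a gripper value outside its range is refused whole. "jaw" is the closure in counts, from 0 (fully open) to 255 (shut), set as the call begins (left out, the last holds). The fingers move at their own pace and stop on an object; the grip force is fixed at half the most. Time passes only in rows, so rows that repeat a pose let the fingers close. It gives the time, the measured TCP pose, the force and the opening at its end, in the units of the state.
- sense(): the state, without advancing time (a new reading comes with each control period).
- snapshot(name): name is "side" or "top"; returns the picture (400x640x3 uint8, blue, green, red); there is no depth.
- calibration(name): a dict with "intrinsics" (3x3 intrinsics, pixels), "k1" (the pictures are not rectified: a ray, as slopes to the right and down, at radius r is drawn at 1 + k1 r^2 times it, then the intrinsics apply), "pose" (4x4, takes a point from camera to world coordinates). Camera axes: x right, y up, looking along -z (the intrinsics and any distortion apply to the point x, -y, -z); pixel columns grow to the right and rows downward; lengths in m; the calibration is good to about 2 mm. A picture is of the moment at which its call begins. calibration takes no time and is no camera call.
- job_done(): hands the job in, once; it reports no verdict.
The state is a dict: "clock": time; "joint_pos": joint angles; "joint_vel": joint speeds; "effort": joint torques, N m; "eef_pos": TCP position; "tool_rot": TCP orientation; "force": force on the tool from outside, world axes, zero at the start; "wrist_torque": the same for the moment, N m; "opening": opening from 0.0 (shut) to 1.0 (fully open).
Only numpy, scipy, OpenCV 4.12 (cv2) and the standard library are available. Lean on these libraries where they do the work, as an engineer would, in place of code of your own. Each camera call takes 0.05 s, during which the arm holds its last target. There are 200 camera calls.

## Working session

There is one attempt and no reset: what is moved stays moved. The work goes in short steps, Python scripts to look and compute and a tool call to move; the robot and the scene stay as the last step left them, time stands still between calls to the robot, and variables do not carry over. Pictures are saved under pics/ and viewed, about 8 in all and at most 12, crops included, and the job is handed in when it is done.

Besides the shell and the picture viewer there is one more tool, called after "Call:" as name(argument=value, ...) on one line, values as JSON. move_arm: Moves the arm, as the interface text tells. Its arguments: {"type":"object","properties":{"targets":{"type":"array"},"jaw":{"type":"number"}},"required":["targets"]}

```bash
mkdir -p pics; ls
cat > h.py <<'E'
import numpy as np,cv2
from workcell import sense,snapshot,calibration,job_done
def ray(name,u,v):
    c=calibration(name);K=np.array(c["intrinsics"]);P=np.array(c["pose"])
    d=np.linalg.solve(K,[u,v,1.])[:2];s=d.copy()
    for _ in range(20): s=d/(1+c["k1"]*(s@s))
    return P[:3,3],P[:3,:3]@np.array([s[0],-s[1],-1.])
def onplane(name,u,v,z):
    o,r=ray(name,u,v);return o+r*(z-o[2])/r[2]
def pix(name,p):
    c=calibration(name);K=np.array(c["intrinsics"]);P=np.array(c["pose"])
    q=P[:3,:3].T@(np.array(p)-P[:3,3]);s=np.array([q[0],-q[1]])/-q[2]
    s=s*(1+c["k1"]*(s@s));return (K@[s[0],s[1],1])[:2]
E
python3 - <<'E'
from h import *
for n in("top","side"):
    cv2.imwrite(f"pics/{n}0.png",snapshot(n));c=calibration(n);print(n,np.round(c["pose"],3).tolist(),c["k1"])
s=sense();print({k:np.round(v,3).tolist() for k,v in s.items()})
E
```

```text
pics
top [[-0.084, 0.976, -0.2, 0.316], [-0.996, -0.083, 0.013, 0.009], [-0.004, 0.2, 0.98, 1.258], [0.0, 0.0, 0.0, 1.0]] 0.007991144573736692
side [[0.773, 0.38, -0.508, -0.02], [-0.634, 0.472, -0.613, -0.654], [0.007, 0.796, 0.606, 0.764], [0.0, 0.0, 0.0, 1.0]] 0.0013324953010988726
{'clock': 0.1, 'joint_pos': [-1.141, 0.333, -0.065, 1.461, 0.022, 1.35, -0.088], 'joint_vel': [0.0, -0.003, -0.001, -0.002, -0.001, -0.0, 0.0], 'effort': [0.001, -62.674, 0.049, -39.243, 0.016, 0.007, -0.0], 'eef_pos': [0.273, 0.562, 0.245], 'tool_rot': [[-0.0, 0.437, 0.899], [-0.001, 0.899, -0.437], [-1.0, -0.001, 0.0]], 'force': [-0.619, 0.633, 0.525], 'wrist_torque': [0.006, 0.016, 0.011], 'opening': 0.996}
```

View pics/top0.png

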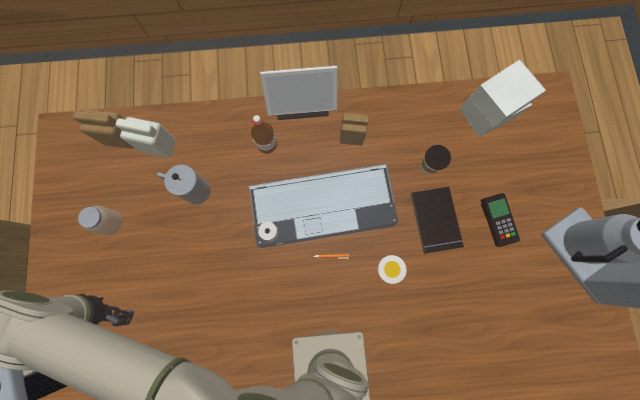

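View pics/side0.png

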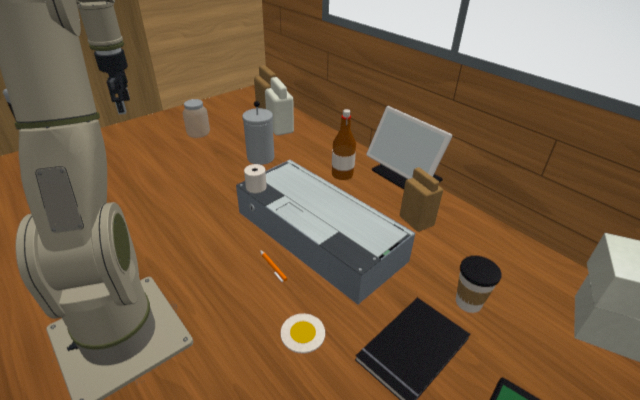

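Top view: the till spans about (250,187)-(397,215), with the light panel at about (297-358, 212-240). A faint button outline shows near (312,226). I'll enlarge this part.

Run:
```python
from h import *
im=cv2.imread("pics/top0.png")[155:255,240:405]
cv2.imwrite("pics/crop.png",cv2.resize(im,None,fx=4.8,fy=4.8,interpolation=cv2.INTER_CUBIC))
```

```text
(no output)
```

View pics/crop.png

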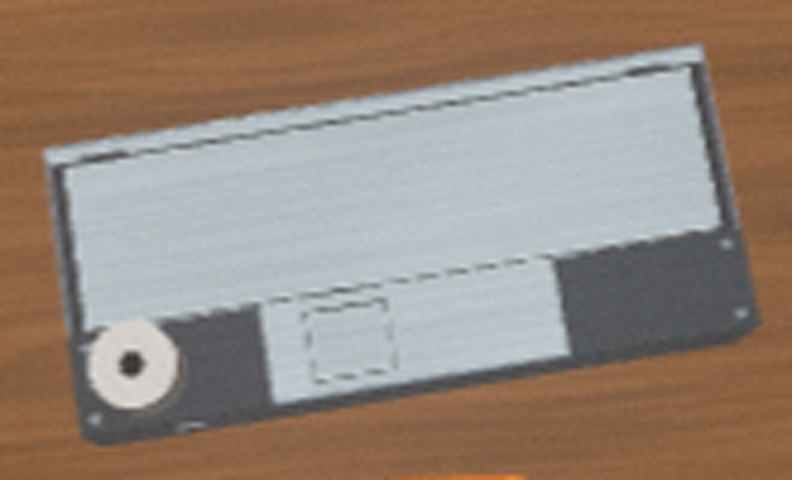

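The crop shows the panel corners at crop pixels (262,304), (556,258), (570,354), (274,404). The button outline is at (304,310), (386,299), (396,369), (316,382). The paper roll is at the left end.

Run:
```python
from h import *
f=lambda x,y,z:onplane("top",(x+.5)/4.8-.5+240,(y+.5)/4.8-.5+155,z)
P=[f(*p,.098) for p in[(262,304),(556,258),(570,354),(274,404)]]
B=[f(*p,.097) for p in[(304,310),(386,299),(396,369),(316,382)]]
d=lambda a,b:round(np.linalg.norm(a-b)*1e3)
print([d(P[i],P[(i+1)%4]) for i in range(4)],[d(B[i],B[(i+1)%4]) for i in range(4)])
# corners of lid/till back 
bl,br=f(44,150,.098),f(703,44,.098);print("back",d(bl,br),bl,br)
y=(P[0]-P[1]+P[3]-P[2]+(bl-br));y/=np.linalg.norm(y);x=np.array([y[1],-y[0],0])
c=np.mean(P,0);b=np.mean(B,0);print("c",c,"b",b,"b rel",(b-c)@x,(b-c)@y,"yaw",np.arctan2(x[1],x[0]))
print("back mid rel panel",((bl+br)/2-c)@x,((bl+br)/2-c)@y)
# side check
for p in(c,b): print("side",pix("side",p))
roll=f(134,363,.157);print("roll rel",(roll-c)@x,(roll-c)@y)
im=snapshot("side")
cs=im.copy()
for p,col in((c,(0,0,255)),(b,(0,255,0)),*[(q,(255,0,255)) for q in P]): u,v=pix("side",p);cv2.circle(cs,(int(u*8),int(v*8)),12,col,1,cv2.LINE_AA,3)
cv2.imwrite("pics/s1.png",cv2.resize(cs[140:300,220:420],None,fx=3.8,fy=3.7,interpolation=cv2.INTER_CUBIC))
```

```text
[201, 66, 200, 68] [56, 48, 54, 49]
back 460 [0.61348329 0.21423391 0.098     ] [ 0.65007119 -0.24472856  0.098     ]
c [ 0.46840991 -0.02863772  0.098     ] b [0.46539782 0.01559253 0.097     ] b rel 0.0004669295884944455 0.04433022816118995 yaw 0.07852775514802404
back mid rel panel 0.16391431577131352 0.0005334352682847248
side [301.14631124 218.43623872]
side [289.59805752 210.61972871]
roll rel 0.000504552461887119 0.18253009497105308
```

View pics/s1.png

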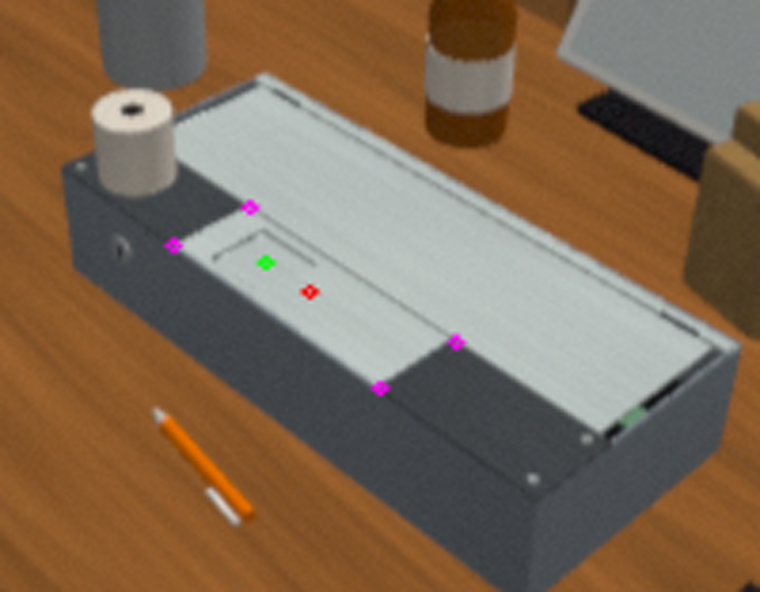

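The two views agree: the panel sides measure 200×67 mm, the back edge 460 mm and the button about 55×48 mm. The button sits at panel y ≈ +44 mm, world (0.465, 0.016), with a till yaw of 0.079. I'll close the jaws and move over the button.

Call:
move_arm(targets=[[0,-20,20,-0.03],[0,-55,55,-0.08],[0,-95,95,-0.13],[0,-135,135,-0.18],[0,-175,176,-0.23],[0,-215,217,-0.28],[0,-255,258,-0.33],[0,-295,298,-0.38],[0,-335,338,-0.43],[0,-370,374,-0.48],[0,-395,399,-0.52],[0,-407,411,-0.53]], jaw=255)

```text
clock: 1.65
eef_pos: [0.4652, 0.014, 0.2452]
tool_rot: [[-0.0, -0.075, 0.997], [-0.0, 0.997, 0.075], [-1.0, -0.0, -0.0]]
force: [-0.5, 0.0, 0.2]
opening: 0.005
```

Call:
move_arm(targets=[[20,0,0,0],[55,0,0,0],[85,0,0,0],[100,0,0,0],[110,0,0,0],[110,0,0,0]])

```text
clock: 2.4
eef_pos: [0.465, 0.0163, 0.1353]
tool_rot: [[-0.0, -0.077, 0.997], [-0.0, 0.997, 0.077], [-1.0, -0.0, -0.0]]
force: [0.1, 0.2, -0.4]
opening: -0.001
```

Run:
```python
from h import *
s=sense();print({k:np.round(s[k],4).tolist() for k in("clock","eef_pos","tool_rot","force","opening")})
im=snapshot("side")
cv2.imwrite("pics/s2.png",cv2.resize(im[60:300,180:440],None,fx=3,fy=2.5*1.0,interpolation=cv2.INTER_CUBIC))
```

```text
{'clock': 2.4, 'eef_pos': [0.465, 0.0163, 0.1353], 'tool_rot': [[-0.0001, -0.0771, 0.997], [-0.0, 0.997, 0.0771], [-1.0, -0.0, -0.0001]], 'force': [0.123, 0.1848, -0.404], 'opening': -0.0015}
```

View pics/s2.png

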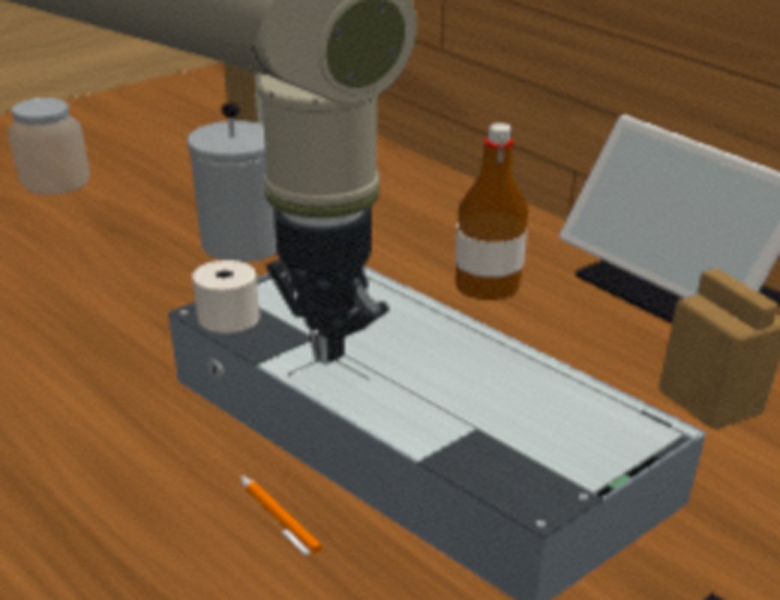

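The side view shows the closed fingertips at about (328,352) in the crop, hanging just above the button outline and well clear of the roll at (227,297). Next I'll feel downwards gently.

Call:
move_arm(targets=[[10,0,0,0],[18,0,0,0],[22,0,0,0],[24,0,0,0],[25,0,0,0],[26,0,0,0],[27,0,0,0],[27,0,0,0]])

```text
clock: 3.45
eef_pos: [0.4651, 0.0163, 0.1084]
tool_rot: [[0.0, -0.077, 0.997], [0.0, 0.997, 0.077], [-1.0, 0.0, 0.0]]
force: [-0.9, 0.5, 2.9]
opening: -0.004
```

Call:
move_arm(targets=[[0.5,0,0,0],[1,0,0,0],[1.5,0,0,0],[1.5,0,0,0]])

```text
clock: 3.95
eef_pos: [0.465, 0.0163, 0.1068]
tool_rot: [[0.0, -0.077, 0.997], [0.0, 0.997, 0.077], [-1.0, 0.0, 0.0]]
force: [0.5, -0.5, 2.8]
opening: -0.001
```

It gives softly at about 3 N, so this is the button and not the rigid panel. I'll press it further in.

Call:
move_arm(targets=[[0.5,0,0,0],[1,0,0,0],[1.5,0,0,0],[2,0,0,0],[2,0,0,0]])

```text
clock: 4.58
eef_pos: [0.465, 0.0163, 0.1048]
tool_rot: [[0.0, -0.077, 0.997], [0.0, 0.997, 0.077], [-1.0, 0.0, 0.0]]
force: [0.0, -0.7, 2.1]
opening: -0.001
```

Run:
```python
from h import *
im=snapshot("side")
cv2.imwrite("pics/s3.png",im[60:300,180:440])
a=cv2.imread("pics/side0.png");print(sense()["force"])
print(np.mean(np.abs(im[180:250,330:400].astype(int)-a[180:250,330:400])))
```

```text
[ 1.16660922 -0.22245337  2.31969382]
26.159387755102042
```

Call:
move_arm(targets=[[0.5,0,0,0],[1,0,0,0],[1,0,0,0],[1,0,0,0]])

```text
clock: 5.12
eef_pos: [0.465, 0.0163, 0.104]
tool_rot: [[0.0, -0.077, 0.997], [0.0, 0.997, 0.077], [-1.0, 0.0, 0.0]]
force: [-0.8, -0.9, 6.5]
opening: -0.001
```

Run:
```python
from h import *
im=snapshot("side")
cv2.imwrite("pics/s4.png",cv2.resize(im[60:300,180:440],None,fx=2.5,fy=2.5,interpolation=cv2.INTER_CUBIC));print(sense()["force"])
```

```text
[-0.74085259 -0.49898597  5.65902624]
```

View pics/s4.png

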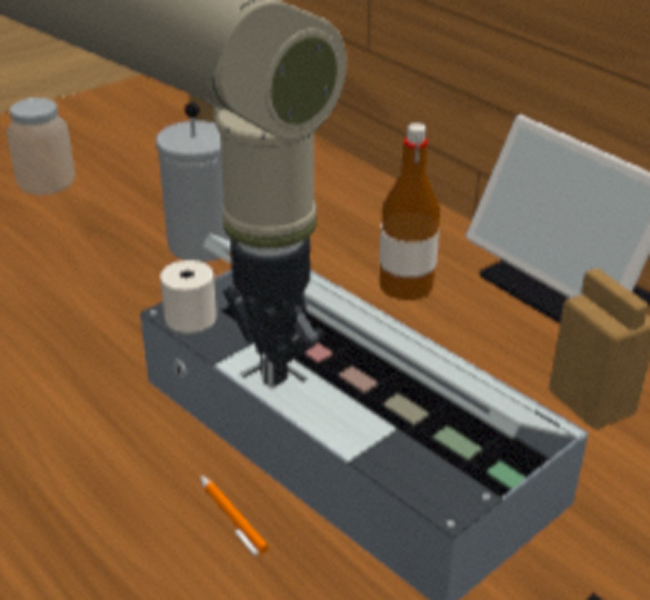

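The lid has sprung open: the tray with its coloured squares shows and the lid stands tilted behind. The roll and bottle haven't moved. I'll raise the hand, move to the middle, then push forward.

Call:
move_arm(targets=[[-15,0,0,0],[-40,-10,0,0],[-65,-30,0,0],[-82,-40,5,0],[-82,-44,20,0],[-82,-44,40,0],[-82,-44,50,0],[-82,-44,50,0]])

```text
clock: 6.18
eef_pos: [0.5182, -0.0237, 0.1858]
tool_rot: [[-0.001, -0.077, 0.997], [-0.0, 0.997, 0.077], [-1.0, -0.0, -0.001]]
force: [-0.8, 0.1, -0.7]
opening: 0.002
```

Call:
move_arm(targets=[[0,0,5,0],[0,0,10,0],[0,0,15,0],[0,0,20,0],[0,0,25,0],[0,0,30,0],[0,0,35,0],[0,0,40,0],[0,0,45,0],[0,0,50,0],[0,0,50,0]])

```text
clock: 7.55
eef_pos: [0.5684, -0.0198, 0.1856]
tool_rot: [[0.0, -0.077, 0.997], [-0.0, 0.997, 0.077], [-1.0, -0.0, 0.0]]
force: [-0.5, 0.3, -0.9]
opening: 0.001
```

Run:
```python
from h import *
im=snapshot("side");print(sense()["force"])
cv2.imwrite("pics/s5.png",cv2.resize(im[60:300,180:440],None,fx=2.5,fy=2.5,interpolation=cv2.INTER_CUBIC))
```

```text
[-0.64337432 -0.44197124 -0.02539296]
```

View pics/s5.png

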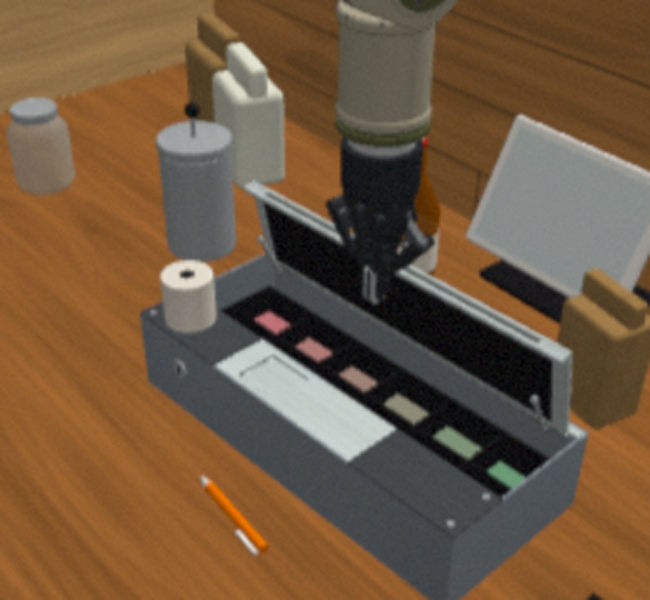

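The lid is being pushed and now leans near upright, with the fingers against its lip at about (372,285). I'll continue.

Call:
move_arm(targets=[[0,0,4,0],[0,0,8,0],[0,0,12,0],[0,0,16,0],[0,0,20,0],[0,0,24,0],[0,0,28,0],[0,0,32,0],[0,0,36,0],[0,0,40,0],[0,0,44,0],[0,0,44,0]])

```text
clock: 9.1
eef_pos: [0.6119, -0.0164, 0.1853]
tool_rot: [[-0.001, -0.077, 0.997], [-0.0, 0.997, 0.077], [-1.0, -0.0, -0.001]]
force: [-0.0, -1.2, 0.1]
opening: 0.001
```

Call:
move_arm(targets=[[0,0,0,0],[0,0,0,0],[0,0,0,0],[0,0,0,0],[0,0,0,0],[0,0,0,0],[0,0,0,0],[0,0,0,0]])

```text
clock: 10.1
eef_pos: [0.6119, -0.0165, 0.1858]
tool_rot: [[0.0, -0.077, 0.997], [0.0, 0.997, 0.077], [-1.0, 0.0, 0.0]]
force: [-0.1, -0.2, -0.4]
opening: 0.0
```

Run:
```python
from h import *
im=snapshot("side");print(sense()["force"])
cv2.imwrite("pics/s6.png",cv2.resize(im[60:300,180:440],None,fx=2.5,fy=2.5,interpolation=cv2.INTER_CUBIC))
```

```text
[-0.22668795  0.9378164  -0.8470903 ]
```

View pics/s6.png

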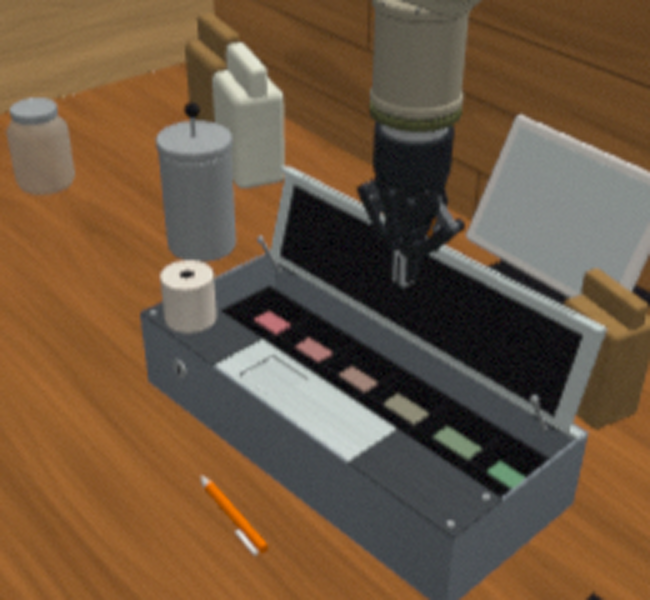

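The lid leans back past upright and the hand feels no force. I'll withdraw, then check the lid angle numerically.

Call:
move_arm(targets=[[0,0,-10,0],[0,0,-30,0],[0,0,-55,0],[-15,0,-85,0],[-45,0,-110,0],[-80,0,-130,0],[-105,0,-140,0],[-115,0,-145,0],[-115,0,-145,0],[-115,0,-145,0]])

```text
clock: 11.4
eef_pos: [0.4671, -0.0276, 0.2996]
tool_rot: [[-0.002, -0.077, 0.997], [-0.0, 0.997, 0.077], [-1.0, -0.0, -0.002]]
force: [-0.8, 0.8, -0.3]
opening: -0.0
```

Run:
```python
from h import *
im=snapshot("side");s=sense();print(s["clock"],s["eef_pos"],s["force"])
yaw=.0785;x=np.array([np.cos(yaw),np.sin(yaw),0]);y=np.array([-x[1],x[0],0]);z=np.array([0,0,1.])
hg=np.array([.4684,-.0286,.098])+.15*x
o=im.copy()
for th,col in((1.65,(0,0,255)),(1.75,(0,255,255)),(1.85,(0,255,0))):
  for sy in(-.218,.218):
    p=hg+sy*y+.115*(-np.cos(th)*x+np.sin(th)*z);q=p+.016*(-np.sin(th)*x-np.cos(th)*z)
    for r in(p,q): u,v=pix("side",r);cv2.circle(o,(int(u*8),int(v*8)),6,col,-1,cv2.LINE_AA,3)
a=cv2.resize(o[60:300,180:440],None,fx=2.9,fy=2.4,interpolation=cv2.INTER_CUBIC)
cv2.imwrite("pics/s7.png",a)
```

```text
11.45 [ 0.46713971 -0.0276428   0.29960296] [-0.20742409 -0.00136666 -0.03498611]
```

View pics/s7.png

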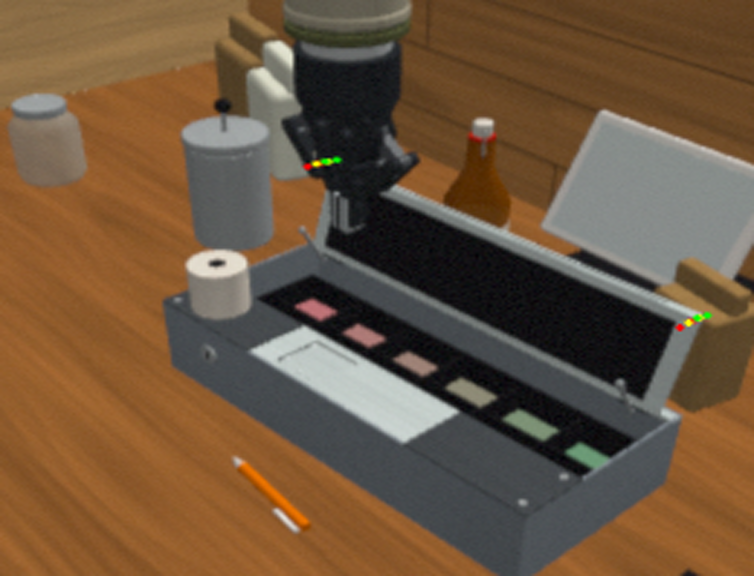

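The upper right lid corner is at about (700,315), near the 1.85 mark. I'll wait a second, check that it is still, and look closer.

Call:
move_arm(targets=[[-20,0,-20,0],[-40,0,-40,0],[-40,0,-40,0],[-40,0,-40,0],[-40,0,-40,0],[-40,0,-40,0],[-40,0,-40,0],[-40,0,-40,0]])

```text
clock: 12.45
eef_pos: [0.4275, -0.0308, 0.3407]
tool_rot: [[-0.0, -0.077, 0.997], [-0.0, 0.997, 0.077], [-1.0, -0.0, -0.0]]
force: [-0.3, 0.1, -0.2]
opening: -0.004
```

Call:
move_arm(targets=[[0,0,0,0],[0,0,0,0],[0,0,0,0],[0,0,0,0],[0,0,0,0],[0,0,0,0],[0,0,0,0],[0,0,0,0]])

```text
clock: 13.45
eef_pos: [0.4275, -0.0308, 0.3408]
tool_rot: [[0.0, -0.077, 0.997], [0.0, 0.997, 0.077], [-1.0, 0.0, 0.0]]
force: [0.2, -0.3, 0.2]
opening: 0.005
```

Run:
```python
from h import *
im=snapshot("side");t=snapshot("top");s=sense();print(s["clock"],s["force"])
yaw=.0785;x=np.array([np.cos(yaw),np.sin(yaw),0]);y=np.array([-x[1],x[0],0]);z=np.array([0,0,1.])
hg=np.array([.4684,-.0286,.098])+.15*x
k=6
def crop(n,I,r0,c0):
  a=cv2.resize(I[r0:r0+60,c0:c0+60],None,fx=k,fy=k,interpolation=cv2.INTER_CUBIC)
  for th,col in((1.65,(0,0,255)),(1.75,(0,255,255)),(1.85,(0,255,0))):
    p=hg-.218*y+.115*(-np.cos(th)*x+np.sin(th)*z);q=p+.016*(-np.sin(th)*x-np.cos(th)*z)
    P,Q=[tuple(int(w) for w in (pix(n,r)-[c0,r0])*k+k/2) for r in(p,q)]
    cv2.line(a,P,Q,col,1);cv2.circle(a,P,3,col,-1)
  return a
cv2.imwrite("pics/s8.png",np.hstack([crop("side",im,165,385),crop("top",t,140,360)]))
a=cv2.imread("pics/top0.png")
m=(cv2.absdiff(a,t).max(2)>40).astype(np.uint8)
print([st for st in cv2.connectedComponentsWithStats(m)[2].tolist()[1:] if st[4]>8])
```

```text
13.55 [ 0.08060037 -0.38539427  0.59054763]
[[245, 149, 169, 251, 16380], [0, 291, 286, 109, 14405], [335, 334, 12, 20, 116], [322, 363, 22, 14, 157], [9, 365, 13, 5, 49], [307, 370, 14, 13, 61], [295, 374, 11, 16, 69], [333, 379, 9, 6, 19], [316, 381, 6, 4, 14], [344, 381, 7, 7, 28]]
```

View pics/s8.png

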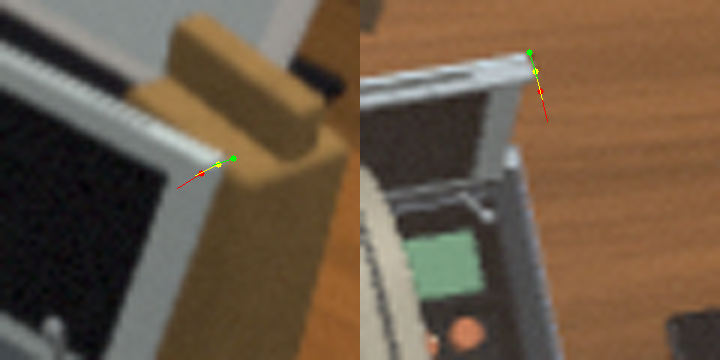

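Both views put the lid's upper corner on the 1.85 mark: about (228,158) in the side crop and (528,54) in the top crop. The lid is on its stop, so I'm handing in.

```bash
python3 -c "
from workcell import *
print(job_done())"
```

```text
the job is handed in; nothing more can be done
None
```

The lid is fully open on its stop, the hand is well clear, and the job is handed in at about 13.6 s of the 53 s allowed; the hand-in gives no verdict.

- **Button:** I found its outline from above, about 44 mm left of the panel's middle. I went straight there and confirmed it by feel, without searching along the panel. It gave softly at about 3 N and reached its end at about 6 N, and the lid sprang up.
- **Lid:** I pushed it back by its lip with the closed fingers, then withdrew. Both cameras put its upper corner at the mark for about 1.85 rad. I did not compare frames to check it was still, but it had been free for over two seconds by then.
- **Hand:** It is about 24 cm above the panel, and the force reading is zero within noise.
- **Loose things:** The roll, pen and press pot look unmoved in the side pictures. The before/after top pictures differ only around the till and the arm. The arm hides the pen area in the last top picture, so the side view is the only check there.
- **Not measured:** I did not check the button's spring-back directly, but nothing was touching it.

No check failed or disagreed. The force did not rise steadily during the press (2 to 3 N until the end), probably because of sensor noise.

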